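# Fit the spacer sleeve onto a tiered stand

## Task

The tiered serving stand on the worktop is being put together. Take the taller of the two wooden spacer sleeves, slide it over the steel rod of the stand and lower it gently, without letting it drop, until it stands on the tray; then let go. Leave the short sleeve and the stand where they are.

Things in the scene. Friction and masses are not known exactly. Their poses are not given: they have to be found in the camera images.
- stand: loose lower tier (1.4 to 2 kg) of a serving stand: round light-wood tray, 176 mm across, rim 18 mm high, floor 10 mm above its underside; in its middle an upright steel rod 12 mm thick, tip 100 mm above the underside, the last 6 mm tapered. The rod's foot flares to 18 mm wide over its lowest 5 mm (inside the sleeve's bore). Origin: centre of the underside, on the rod axis; z up. Near the middle of the worktop
- rod_tip (a point): top of the steel rod, on its axis, 100 mm above the worktop
- rod_foot (a point): point on the rod's axis at the height of the tray's floor, 10 mm above the worktop
- tall_sleeve: the taller spacer sleeve: plain light-wood tube, open at both ends, 46 mm outside diameter, 28 mm bore, 80 mm tall, 63 to 126 g, standing upright on the worktop to the left or right of the stand. Origin: on its axis in the plane of its lower end; z along the axis, up. Round, so its yaw does not matter
- tall_sleeve_middle (a point): point on the tall sleeve's axis, halfway up (40 mm above its lower end)
- short_sleeve: the other spacer sleeve, not to be used: same wood, 46 mm outside diameter and 28 mm bore, but only 42 mm tall, standing upright on the other side of the stand. Origin: on its axis in the plane of its lower end

How it is judged (in metres and radians):
At the end, for the whole second after the job is handed in: The tall sleeve is round the rod (axis within 12 mm of the rod's axis), stands on the tray floor (within 5 mm) and upright (within 7 degrees), released and at rest; the stand is level (within 3 degrees) (horizontal distance between tall_sleeve_middle and rod_foot below 0.012 m and z of tall_sleeve_middle in the frame of rod_foot between 0.035 and 0.045 m and angle between the z axis of tall_sleeve and the z axis of stand, either way round below 0.12 rad and angle between stand's own z axis and vertical below 0.05 rad and linear speed of tall_sleeve below 0.02 m/s); the robot touches nothing.
It fails at once if the tall sleeve is dropped down the rod (it falls faster than 0.7 m/s while round the rod, as after a free fall of 25 mm) (horizontal distance between tall_sleeve_middle and rod_foot below 0.015 m and z of tall_sleeve_middle in the frame of rod_foot below 0.125 m and linear speed of tall_sleeve above 0.7 m/s).
It fails at once if the short sleeve is moved more than 30 mm (distance of short_sleeve from where it was at the start of the episode above 0.03 m).
It fails at once if the stand is moved more than 30 mm (distance of stand from where it was at the start of the episode above 0.03 m).
It also fails if it takes over 38 s, if anything falls off the work surface, if the arm or the gripper's body presses on something with over 40 N, if the wrist force passes 120 N, or if a joint passes its speed limit or range.

## Robot

A 6-joint arm with a two-finger parallel gripper is mounted at the origin on a cart in front of the work surface, level with it; the furniture and walls round the work are solid. World frame = base frame: x ahead of the robot, y to its left, z up, the work surface at z = 0. Lengths are in m, angles in degrees, forces in N, time in s.
With the tool pointing down it reaches from about 0.4 to 0.825 m from the base axis. Payload 7 kg.
Tool frame: the origin (TCP) lies midway between the tips of the shut fingers; the grasp point (between the pads) lies ctrl.tcp_to_grasp behind it (ctrl.tcp_to_grasp is the distance from the TCP to the grasp point, in m); z points along the fingers, y is the line along which they close (so a half turn about z gives the same grasp; the last joint's range is limited). The gripper opens to 88 mm and grips with 3 to 60 N. Pads are 19 mm wide; open, the fingers measure 130 mm over their backs; the gripper's body (78 mm by 193 mm) begins 47 mm behind the grasp point.
Start: joints at [-49.326, 20.546, 0.682, 0, -70.136, -16.507], TCP at [0.276, -0.616, 0.227] pointing down, gripper open.
Joint ranges: [-176.03, 176.03], [-82.01, 121.73], [-58.28, 71.71], [-173.87, 95.51], [-174.79, -0.11], [-173.66, 173.66]. Speed limits (degrees/s): [136.94, 136.94, 172.46, 180, 180, 180].

## Interface

Orientations are given as [roll, pitch, yaw] about the fixed x, y, z axes, in that order (R = Rz(yaw) Ry(pitch) Rx(roll)).
In Python, from plant import ctrl, imaging, close_job gives the robot as it stands.
- The arm moves only by the shell command python3 -m crank 'ROWS'. ROWS is JSON, a list of rows, each a list of 3 entries, a list of its own where there are three numbers: the shift along the world's x, y, z in m, then the turn, a rotation vector about the world's x, y, z in degrees, then the opening, from -1 (shut) to 1 (fully open), so that 0 is half open. A call has 1 to 12 rows; each row shifts and turns the commanded pose from where the row before left it; what a row does not reach is not made up. A row lasts 1/10 s, in which the tool goes at most 50 mm and 8.59 degrees, less where a joint would pass 70% of its speed; a pose out of reach is approached as far as the arm can. A call is refused whole if a number of a shift passes 0.05 or a number of a turn 8.59, either way. A call with a gripper value outside its range is refused whole. The fingers move at their own pace and stop on an object; the grip force is fixed at half the most. Time passes only in rows, so rows that do not move let the fingers close. It gives the time, the measured TCP pose, the force, the opening and the grip force at its end, in the units of the state.
- ctrl.get_obs(): the state, without advancing time (a new reading comes with each control period).
- imaging.snapshot(name): name is "scene" or "top" or "wrist"; returns (picture, depth): 420x560x3 uint8, blue, green, red; 420x560 float32, m along the optical axis (not along the pixel's ray), 0 where there is no reading.
- imaging.camera_model(name): a dict with "mtx" (3x3 intrinsics, pixels), "D" ([k1, k2, p1, p2, k3] as OpenCV has them; the pictures are not rectified), "R" (3x3) and "t" (3): a world point X has camera coordinates R X + t. Camera axes: x right, y down, z forward; pixel columns grow to the right and rows downward; lengths in m; the calibration is good to about 2 mm. A picture is of the moment at which its call begins: read the wrist's pose just before it. camera_model takes no time and is no camera call; for the wrist camera it gives the pose at the moment of the call.
- close_job(): hands the job in; it is judged then, once.
The state is a dict: "clock": time; "joint_pos": joint angles; "qvel": joint speeds; "tau": joint torques, N m; "tool_pos": TCP position; "orientation": TCP orientation; "force": force on the tool from outside, world axes, zero at the start; "moment": the same for the moment, N m; "opening": finger opening in m; "gripper_force": force on a finger pad.
Only numpy, scipy, OpenCV 4.12 (cv2) and the standard library are available. Lean on these libraries where they do the work, as an engineer would, in place of code of your own. Each camera call takes 0.05 s, during which the arm holds its last target. There are 200 camera calls.

## Working session

There is one attempt and no reset: what is moved stays moved. The work goes in short steps, Python scripts to look and compute and a shell command to move; the robot and the scene stay as the last step left them, time stands still between calls to the robot, and variables do not carry over. Pictures are saved under pics/ and viewed, at most 10 in all, crops included, and the job is handed in when it is done.

```bash
mkdir -p pics; python3 - <<'E'
from plant import ctrl, imaging
import cv2,numpy as np
o=ctrl.get_obs(); print({k:o[k] for k in('clock','tool_pos','orientation','opening')},ctrl.tcp_to_grasp)
for n in("scene","top"):
    p,d=imaging.snapshot(n); cv2.imwrite(f"pics/{n}0.png",p); np.savez(f"pics/{n}0.npz",p=p,d=d)
    m=imaging.camera_model(n); print(n,m)
E
```

```text
{'clock': 0.0, 'tool_pos': array([ 0.2761039 , -0.6153999 ,  0.22561455]), 'orientation': array([ 1.79903293e+02, -1.15971476e-02, -1.55837757e+02]), 'opening': 0.08744772585471579} 0.0188
scene {'mtx': array([[458.3213177 ,   0.        , 275.24848994],
       [  0.        , 458.3213177 , 214.20904757],
       [  0.        ,   0.        ,   1.        ]]), 'D': array([0.0249405, 0.       , 0.       , 0.       , 0.       ]), 'R': array([[-0.55766747, -0.83005624,  0.00369208],
       [-0.45059204,  0.29898557, -0.84117444],
       [ 0.69711822, -0.47075924, -0.54075126]]), 't': array([0.23585109, 0.27186048, 0.70463118])}
top {'mtx': array([[381.91025542,   0.        , 282.75521973],
       [  0.        , 381.91025542, 204.15513184],
       [  0.        ,   0.        ,   1.        ]]), 'D': array([-0.07587054,  0.        ,  0.        ,  0.        ,  0.        ]), 'R': array([[ 0.02623168, -0.9996001 ,  0.01056114],
       [-0.99565728, -0.02706929, -0.08907202],
       [ 0.08932229, -0.00817877, -0.99596919]]), 't': array([-0.06693133,  0.46489041,  0.88085623])}
```

View pics/top0.png

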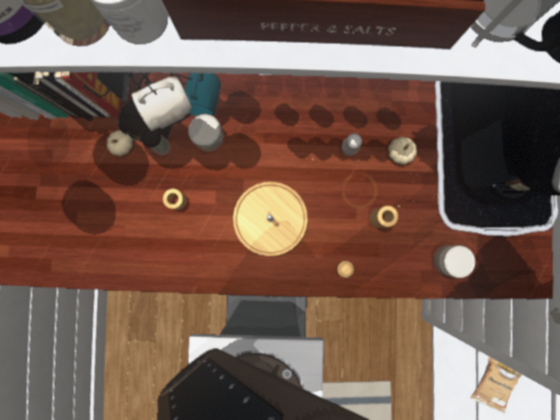

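View pics/scene0.png

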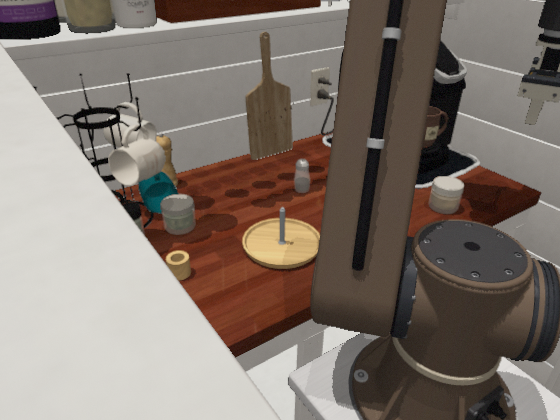

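The top view shows the tray at about (270,219), one sleeve at (175,200) and the other at (387,217). The scene view shows the left sleeve at (178,265), which looks short, while the arm hides the right one. Next I'll measure heights and positions.

```bash
cat > h.py <<'E'
import cv2,numpy as np
def ray(m,uv):
    n=cv2.undistortPoints(np.array(uv,float).reshape(-1,1,2),m["mtx"],np.array(m["D"])).reshape(-1,2)
    d=np.c_[n,np.ones(len(n))]; return -m["R"].T@m["t"], d@m["R"]   # z-cam =1 directions
def onplane(m,uv,z):
    c,d=ray(m,uv); return c+d*((z-c[2])/d[:,2])[:,None]
def cloud(m,dep,box):
    u0,v0,u1,v1=box; v,u=np.mgrid[v0:v1,u0:u1]; uv=np.c_[u.ravel(),v.ravel()]
    c,d=ray(m,uv); z=dep[v0:v1,u0:u1].ravel(); return uv[z>0],(c+d*z[:,None])[z>0]
E
python3 - <<'E'
from h import *
from plant import imaging
f=np.load("pics/top0.npz"); m=imaging.camera_model("top")
for n,b in dict(left=(158,182,194,218),right=(368,198,406,236),rod=(225,175,315,262)).items():
    uv,P=cloud(m,f["d"],b)
    print(n,'hist',np.histogram(P[:,2],bins=np.arange(-.01,.13,.01))[0],'max',np.percentile(P[:,2],99.5))
    if n!='rod':
        h=.08 if np.percentile(P[:,2],95)>.06 else .042
        s=np.abs(P[:,2]-h)<.006; (c,r)=cv2.minEnclosingCircle(P[s][:,:2].astype(np.float32)); print(h,s.sum(),c,r)
        # colour fit of top outline
        q=onplane(m,uv[s],h); print(cv2.minEnclosingCircle(q[:,:2].astype(np.float32)))
    else:
        s=(P[:,2]>.014)&(P[:,2]<.025);print('rim',cv2.fitEllipse(P[s][:,:2].astype(np.float32)),cv2.minEnclosingCircle(P[s][:,:2].astype(np.float32)))
        s=P[:,2]>.04; print('rod',[(uv[i],P[i].round(4)) for i in np.where(s)[0]])
E
```

```text
left hist [458 533  38  32  72 161   0   0   0   0   0   0   0   0] max 0.044441872325162855
0.042 209 (0.470328152179718, 0.2014339417219162) 0.02356189489364624
((0.47035709023475647, 0.2007068395614624), 0.02414218708872795)
right hist [580 432  30  30  37  37  34  40 154  68   0   0   0   0] max 0.08211855561524858
0.08 210 (0.44081583619117737, -0.2870255708694458) 0.023039070889353752
((0.4403315782546997, -0.28629612922668457), 0.02318420074880123)
rod hist [1943 3461 2328   36    1    1    0    2    1    0   23    1    0    0] max 0.020903783377242115
rim ((0.4317432641983032, -0.02437165193259716), (0.16711263358592987, 0.1675407439470291), 22.075998306274414) ((0.4322303831577301, -0.02449815534055233), 0.08743704110383987)
rod [(array([269, 214]), array([ 0.4379, -0.0246,  0.0915])), (array([267, 215]), array([ 0.4355, -0.0204,  0.094 ])), (array([268, 215]), array([ 0.4354, -0.0227,  0.0968])), (array([269, 215]), array([ 0.4353, -0.0249,  0.0991])), (array([270, 215]), array([ 0.4354, -0.027 ,  0.0991])), (array([271, 215]), array([ 0.4359, -0.029 ,  0.0918])), (array([2
[... 544 characters left out ...]
293,  0.0966])), (array([267, 218]), array([ 0.4289, -0.0207,  0.0963])), (array([268, 218]), array([ 0.429 , -0.0228,  0.0943])), (array([269, 218]), array([ 0.4288, -0.0251,  0.1003])), (array([270, 218]), array([ 0.429 , -0.0272,  0.0979])), (array([271, 218]), array([ 0.4292, -0.0293,  0.0942])), (array([268, 219]), array([ 0.4269, -0.0228,  0.0934])), (array([269, 219]), array([ 0.4269, -0.025 ,  0.0948])), (array([270, 219]), array([ 0.4271, -0.0271,  0.0924])), (array([271, 219]), array([ 0.4281, -0.0289,  0.0738])), (array([268, 220]), array([ 0.4271, -0.0214,  0.0431])), (array([269, 220]), array([ 0.4262, -0.0243,  0.0634])), (array([270, 220]), array([ 0.4264, -0.0265,  0.0616]))]
```

```bash
python3 - <<'E'
import cv2
p=cv2.imread("pics/top0.png")
a=cv2.resize(p[180:260,230:310],(400,400),interpolation=2); b=cv2.resize(p[180:260,345:425],(400,400),interpolation=2)
cv2.imwrite("pics/crop1.png",cv2.hconcat([a,b]))
E
```

```text
(no output)
```

View pics/crop1.png

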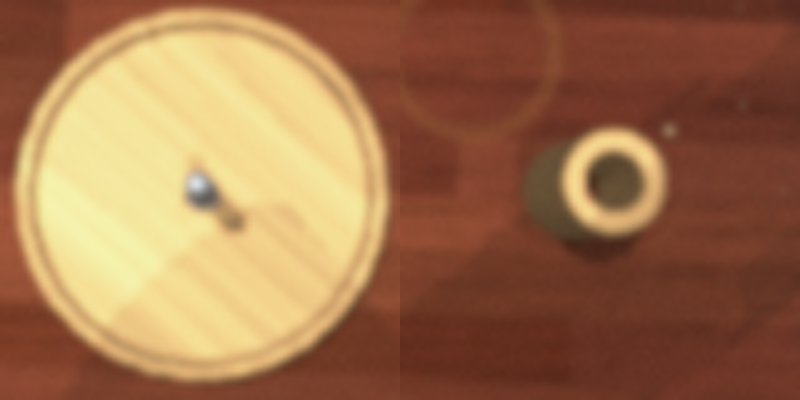

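The right sleeve is the tall one: its top is at z = 0.08, at (0.4405, -0.2865), radius 23 mm. The rod is at (0.4317, -0.0247) with its tip at z = 0.10. Both agree with the sizes given, so I'm moving above the sleeve.

```bash
python3 -m crank '[[[0.0205,0.0411,0],[0,0,0],1],[[0.0205,0.0411,0],[0,0,0],1],[[0.0205,0.0411,0],[0,0,0],1],[[0.0205,0.0411,0],[0,0,0],1],[[0.0205,0.0411,0],[0,0,0],1],[[0.0205,0.0411,0],[0,0,0],1],[[0.0205,0.0411,0],[0,0,0],1],[[0.0205,0.0411,-0.01],[0,0,0],1],[[0,0,-0.03],[0,0,0],1],[[0,0,-0.03],[0,0,0],1],[[0,0,0],[0,0,0],1]]'
python3 - <<'E'
from plant import ctrl, imaging
import cv2,numpy as np
from h import *
o=ctrl.get_obs(); print(o['clock'],o['tool_pos'],o['orientation'],o['force'])
m=imaging.camera_model("wrist");p,d=imaging.snapshot("wrist"); cv2.imwrite("pics/w1.png",p)
uv,P=cloud(m,d,(0,0,560,420))
s=(abs(P[:,2]-.08)<.004)&(np.hypot(P[:,0]-.44,P[:,1]+.287)<.04)
print(s.sum(),cv2.minEnclosingCircle(P[s][:,:2].astype(np.float32)),P[s].mean(0))
E
```

```text
clock: 1.2
tool_pos: [0.4378, -0.2854, 0.1529]
orientation: [179.7, -0.3, -155.8]
force: [-0.8, 0.1, 0.5]
opening: 0.0876
gripper_force: 0.0
1.2 [ 0.43783932 -0.28544873  0.15287504] [ 179.70253529   -0.29016033 -155.81289507] [-0.81322083  0.07828255  0.49378977]
1671 ((0.4430880546569824, -0.2871265411376953), 0.02285856381058693) [ 0.44248347 -0.28746392  0.08020562]
```

View pics/w1.png

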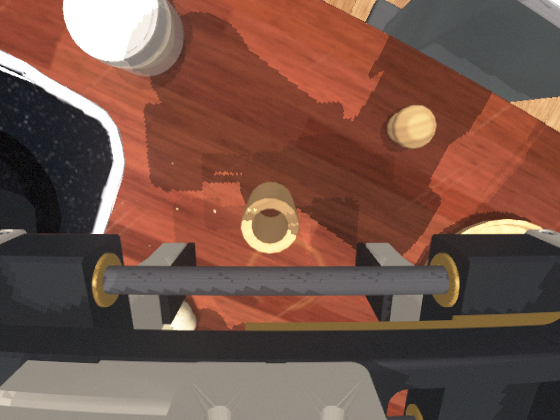

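The wrist view shows the sleeve ring at (270,225) between the fingers. Its fit, (0.4425, -0.287, 0.080), agrees with the top view. Now descending and closing.

```bash
python3 -m crank '[[[0.004,-0.0015,-0.015],[0,0,0],1],[[0,0,-0.02],[0,0,0],1],[[0,0,-0.02],[0,0,0],1],[[0,0,-0.02],[0,0,0],1],[[0,0,-0.02],[0,0,0],1],[[0,0,-0.012],[0,0,0],1],[[0,0,0],[0,0,0],1],[[0,0,0],[0,0,0],1]]'
python3 -m crank '[[[0,0,0],[0,0,0],-1],[[0,0,0],[0,0,0],-1],[[0,0,0],[0,0,0],-1],[[0,0,0],[0,0,0],-1],[[0,0,0],[0,0,0],-1],[[0,0,0],[0,0,0],-1],[[0,0,0],[0,0,0],-1],[[0,0,0],[0,0,0],-1]]'
```

```text
clock: 2.05
tool_pos: [0.445, -0.289, 0.0506]
orientation: [-180.0, 0.0, -155.8]
force: [0.2, -0.6, 0.6]
opening: 0.0875
gripper_force: 0.0
clock: 2.85
tool_pos: [0.4443, -0.2885, 0.0496]
orientation: [180.0, -0.0, -155.8]
force: [-0.2, 0.1, 0.6]
opening: 0.0459
gripper_force: 30.0
```

Gripped: 45.9 mm opening matches the sleeve and the grip force is 30 N. Lifting until the bottom clears the rod tip, then moving sideways.

```bash
python3 -m crank '[[[0,0,0.01],[0,0,0],-1],[[0,0,0.02],[0,0,0],-1],[[0,0,0.025],[0,0,0],-1],[[0,0,0.025],[0,0,0],-1],[[0,0,0.025],[0,0,0],-1],[[0,0,0.02],[0,0,0],-1],[[0,0,0.01],[0,0,0],-1],[[0,0.01,0],[0,0,0],-1],[[0,0.02,0],[0,0,0],-1],[[0,0.03,0],[0,0,0],-1],[[0,0.03,0],[0,0,0],-1],[[0,0.03,0],[0,0,0],-1]]'
python3 -m crank '[[[0,0.03,0],[0,0,0],-1],[[0,0.03,0],[0,0,0],-1],[[-0.005,0.025,0],[0,0,0],-1],[[-0.005,0.02,0],[0,0,0],-1],[[0,0.01,0],[0,0,0],-1],[[0,0,0],[0,0,0],-1],[[0,0,0],[0,0,0],-1],[[0,0,0],[0,0,0],-1]]'
python3 - <<'E'
from plant import ctrl, imaging
import cv2,numpy as np
from h import *
o=ctrl.get_obs(); print(o['clock'],o['tool_pos'],o['orientation'],o['force'])
for n in("wrist","top","scene"):
    m=imaging.camera_model(n);p,d=imaging.snapshot(n); cv2.imwrite(f"pics/{n}2.png",p); np.savez(f"pics/{n}2.npz",p=p,d=d,**{k:m[k] for k in m})
E
```

```text
clock: 4.05
tool_pos: [0.4432, -0.167, 0.1833]
orientation: [179.9, -0.1, -155.9]
force: [0.9, -0.5, -1.2]
opening: 0.0459
gripper_force: 30.0
clock: 4.85
tool_pos: [0.4342, -0.054, 0.1842]
orientation: [180.0, -0.0, -155.9]
force: [0.2, -0.3, -1.5]
opening: 0.0462
gripper_force: 30.0
4.85 [ 0.43423527 -0.05401833  0.18424468] [ 1.79995134e+02 -3.90272690e-02 -1.55868310e+02] [ 0.21304235 -0.30852944 -1.4550996 ]
```

```bash
python3 - <<'E'
import cv2
a=cv2.imread("pics/wrist2.png");b=cv2.imread("pics/scene2.png")
cv2.imwrite("pics/c2.png",cv2.vconcat([cv2.resize(cv2.hconcat([a,b]),(800,300)),cv2.hconcat([cv2.resize(b[120:270,190:390],(400,300)),cv2.resize(cv2.imread("pics/top2.png")[140:290,170:370],(400,300))])]))
E
```

```text
(no output)
```

View pics/c2.png

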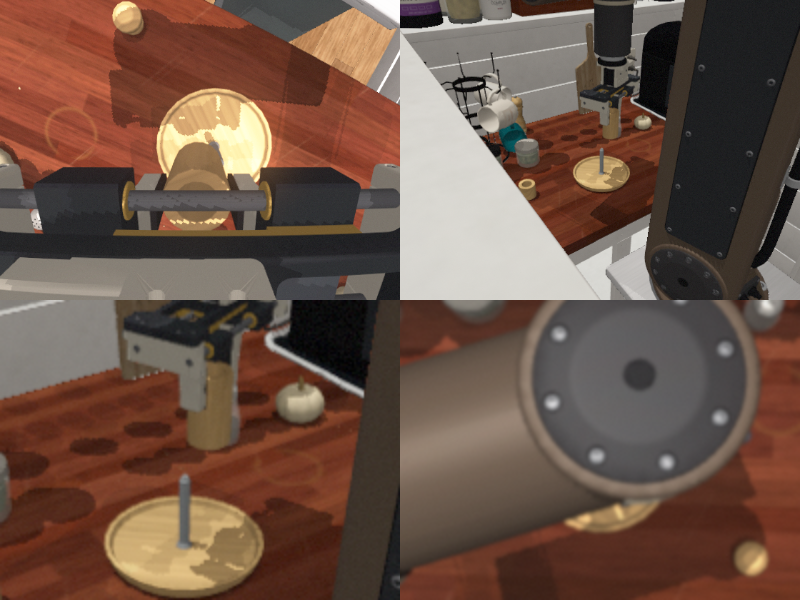

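The scene view shows the gripped sleeve hanging upright, right of and above the rod (rod tip near (282,208) in the full picture). I'll now fit the sleeve axis and rod axis from the same views so that calibration errors cancel.

```bash
python3 - <<'E'
from h import *
from scipy.optimize import least_squares
def circ(P,r,x0,cam):
    # visible surface points lie on the camera's side
    return least_squares(lambda q:np.hypot(P[:,0]-q[0],P[:,1]-q[1])-r,x0,loss='soft_l1',f_scale=.001)
for n in("scene","wrist"):
    f=dict(np.load(f"pics/{n}2.npz")); uv,P=cloud(f,f["d"],(0,0,560,420)); c=-f["R"].T@f["t"]
    col=f["p"].astype(int)[uv[:,1],uv[:,0]]; wood=(col[:,2]-col[:,0]>35)
    s=wood&(np.hypot(P[:,0]-.434,P[:,1]+.054)<.035)&(P[:,2]>.12)&(P[:,2]<.23)
    r=circ(P[s],.023,[.434,-.054],c); print(n,'sleeve',s.sum(),r.x,'rms',np.sqrt(np.mean(r.fun**2)),'z',np.percentile(P[s,2],[1,99]))
    for a,b in((.135,.155),(.155,.185)):
        t=s&(P[:,2]>a)&(P[:,2]<b)
        if t.sum()>30: print('  ',a,t.sum(),circ(P[t],.023,[.434,-.054],c).x)
    s=~wood&(np.hypot(P[:,0]-.432,P[:,1]+.025)<.02)&(P[:,2]>.02)&(P[:,2]<.103)
    if s.sum()>20:
        r=circ(P[s],.006,[.432,-.025],c); print(n,'rod',s.sum(),r.x,'rms',np.sqrt(np.mean(r.fun**2)),'z',P[s,2].max(), 'uv top',uv[s][np.argmin(uv[s][:,1])])
    if n=="scene":
        # silhouettes: median columns of the rod and sleeve as rays
        for lab,mask in(('rod',s),):
            for v in (uv[s][:,1].min()+4,uv[s][:,1].max()-4):
                k=s&(uv[:,1]==v); print(lab,v,uv[k][:,0].min(),uv[k][:,0].max())
E
```

```text
scene sleeve 708 [ 0.43311984 -0.05271372] rms 0.00283609236376906 z [0.13550092 0.2141999 ]
   0.135 180 [ 0.43280821 -0.05313166]
   0.155 252 [ 0.43302461 -0.05329965]
scene rod 153 [ 0.43407612 -0.02440376] rms 0.0013799514286966937 z 0.09968444601754411 uv top [281 208]
rod 212 280 284
rod 235 280 284
wrist sleeve 6630 [ 0.43371724 -0.05353328] rms 0.004800068550708812 z [0.14186948 0.21666729]
   0.135 402 [ 0.43359071 -0.0531522 ]
   0.155 1174 [ 0.43354581 -0.05352349]
wrist rod 87 [ 0.43500324 -0.02524773] rms 0.0004854778698429236 z 0.10033303398403773 uv top [298 202]
```

Shift from sleeve to rod: scene (+1.0, +28.7) mm, wrist (+1.3, +28.3) mm, so they agree. Moving over the rod and starting down slowly.

```bash
python3 -m crank '[[[0.001,0.01,0],[0,0,0],-1],[[0,0.01,0],[0,0,0],-1],[[0,0.0085,0],[0,0,0],-1],[[0,0,0],[0,0,0],-1],[[0,0,0],[0,0,0],-1],[[0,0,-0.01],[0,0,0],-1],[[0,0,-0.01],[0,0,0],-1],[[0,0,-0.005],[0,0,0],-1],[[0,0,0],[0,0,0],-1],[[0,0,0],[0,0,0],-1]]'
python3 - <<'E'
from plant import ctrl, imaging
import cv2,numpy as np
from h import *
from scipy.optimize import least_squares
f=dict(imaging.camera_model("scene"));p,d=imaging.snapshot("scene"); uv,P=cloud(f,d,(200,100,400,300))
cv2.imwrite("pics/s3.png",cv2.resize(p[140:270,210:370],(640,520)))
col=p.astype(int)[uv[:,1],uv[:,0]]; w=col[:,2]-col[:,0]>35
for s,r in((w&(np.hypot(P[:,0]-.434,P[:,1]+.025)<.035)&(P[:,2]>.106)&(P[:,2]<.17),.023),(~w&(np.hypot(P[:,0]-.434,P[:,1]+.025)<.02)&(P[:,2]>.02)&(P[:,2]<.103),.006)):
    g=least_squares(lambda q:np.hypot(P[s,0]-q[0],P[s,1]-q[1])-r,[.434,-.025],loss='soft_l1',f_scale=.001); print(s.sum(),g.x,P[s,2].min(),P[s,2].max())
E
```

```text
clock: 6.0
tool_pos: [0.4353, -0.0252, 0.1594]
orientation: [-180.0, -0.0, -155.8]
force: [0.1, 0.5, -1.4]
opening: 0.0457
gripper_force: 30.0
486 [ 0.43401525 -0.02429679] 0.10944965191209821 0.169521974424719
149 [ 0.43336039 -0.02492278] 0.020084860626697565 0.0961050643299084
```

View pics/s3.png

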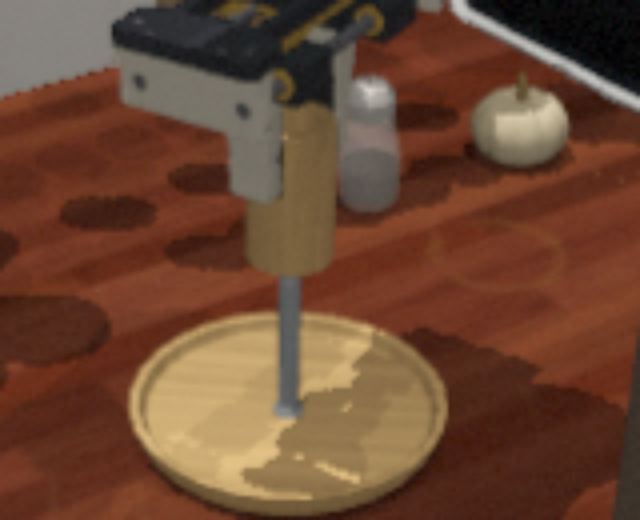

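The sleeve sits centred over the rod: its edges at columns 247 and 333 give centre 290, and the rod is at 290. The fits agree within 1 mm. Its bottom is at z ≈ 0.110, so there are 100 mm to go.

```bash
python3 -m crank '[[[0,0,-0.01],[0,0,0],-1],[[0,0,-0.01],[0,0,0],-1],[[0,0,-0.01],[0,0,0],-1],[[0,0,-0.01],[0,0,0],-1],[[0,0,-0.01],[0,0,0],-1],[[0,0,0],[0,0,0],-1]]'
python3 -m crank '[[[0,0,-0.01],[0,0,0],-1],[[0,0,-0.01],[0,0,0],-1],[[0,0,-0.01],[0,0,0],-1],[[0,0,-0.008],[0,0,0],-1],[[0,0,-0.005],[0,0,0],-1],[[0,0,-0.002],[0,0,0],-1],[[0,0,0],[0,0,0],-1],[[0,0,0],[0,0,0],-1]]'
```

```text
clock: 6.65
tool_pos: [0.4343, -0.0254, 0.1079]
orientation: [180.0, -0.2, -155.8]
force: [-0.6, 1.0, -1.4]
opening: 0.0455
gripper_force: 30.0
clock: 7.45
tool_pos: [0.4355, -0.025, 0.0648]
orientation: [-180.0, 0.0, -155.8]
force: [0.3, 0.0, -0.7]
opening: 0.0455
gripper_force: 30.0
```

Nothing has touched yet. The bottom is about 5 mm above the floor, so I'm going on in small steps until contact.

```bash
python3 -m crank '[[[0,0,-0.002],[0,0,0],-1],[[0,0,-0.001],[0,0,0],-1],[[0,0,-0.001],[0,0,0],-1],[[0,0,0],[0,0,0],-1],[[0,0,0],[0,0,0],-1]]'; python3 -m crank '[[[0,0,-0.001],[0,0,0],-1],[[0,0,0],[0,0,0],-1],[[0,0,0],[0,0,0],-1]]'
```

```text
clock: 7.95
tool_pos: [0.4353, -0.025, 0.0606]
orientation: [-180.0, 0.0, -155.8]
force: [0.9, -0.6, -0.5]
opening: 0.0461
gripper_force: 30.0
clock: 8.25
tool_pos: [0.4354, -0.025, 0.0596]
orientation: [-180.0, 0.0, -155.8]
force: [0.6, 0.1, -0.3]
opening: 0.0458
gripper_force: 30.0
```

```bash
python3 -m crank '[[[0,0,-0.001],[0,0,0],-1],[[0,0,0],[0,0,0],-1],[[0,0,0],[0,0,0],-1]]'
```

```text
clock: 8.55
tool_pos: [0.4358, -0.0248, 0.0594]
orientation: [-180.0, 0.1, -155.8]
force: [-3.2, 2.5, 11.9]
opening: 0.0455
gripper_force: 30.0
```

Contact with the floor: 12 N upward at z ≈ 0.0594, as expected. I'll back off 0.5 mm, open, pause, then retreat straight up.

```bash
python3 -m crank '[[[0,0,0.0005],[0,0,0],-1],[[0,0,0],[0,0,0],-0.3],[[0,0,0],[0,0,0],0.3],[[0,0,0],[0,0,0],0.6],[[0,0,0],[0,0,0],0.6],[[0,0,0],[0,0,0],0.6],[[0,0,0],[0,0,0],0.6],[[0,0,0],[0,0,0],0.6]]'
python3 - <<'E'
from plant import imaging
import cv2
p,d=imaging.snapshot("scene"); cv2.imwrite("pics/s4.png",cv2.resize(p[140:270,210:370],(640,520)))
E
```

```text
clock: 9.35
tool_pos: [0.4353, -0.025, 0.059]
orientation: [-180.0, -0.0, -155.8]
force: [0.6, 0.2, -0.3]
opening: 0.0704
gripper_force: 0.0
```

View pics/s4.png

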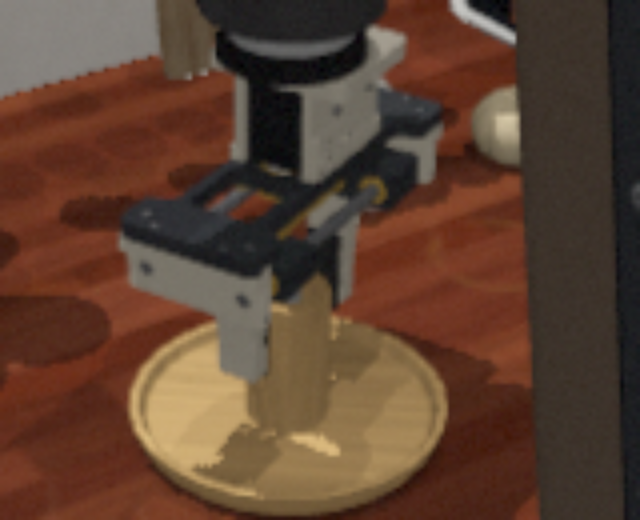

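The sleeve stands upright on the tray with its base near (288,425), and the fingers are clear. Retreating straight up.

```bash
python3 -m crank '[[[0,0,0],[0,0,0],1],[[0,0,0],[0,0,0],1],[[0,0,0.01],[0,0,0],1],[[0,0,0.02],[0,0,0],1],[[0,0,0.03],[0,0,0],1],[[0,0,0.03],[0,0,0],1],[[0,0,0.03],[0,0,0],1],[[0,0,0.02],[0,0,0],1],[[0,0,0],[0,0,0],1],[[0,0,0],[0,0,0],1],[[0,0,0],[0,0,0],1]]'
python3 - <<'E'
from plant import imaging
import cv2,numpy as np
from h import *
m=imaging.camera_model("scene");p,d=imaging.snapshot("scene"); cv2.imwrite("pics/s5.png",cv2.resize(p[140:270,210:370],(640,520)))
uv,P=cloud(m,d,(200,100,400,300)); r=np.hypot(P[:,0]-.434,P[:,1]+.025)
s=(r<.03)&(P[:,2]>.03)&(P[:,2]<.12); print(s.sum(),np.percentile(P[s,2],[50,95,100]))
E
```

```text
clock: 10.5
tool_pos: [0.4347, -0.0252, 0.1986]
orientation: [180.0, -0.1, -155.8]
force: [0.4, -1.3, 0.8]
opening: 0.0875
gripper_force: 0.0
657 [0.07111431 0.08928614 0.09918296]
```

View pics/s5.png

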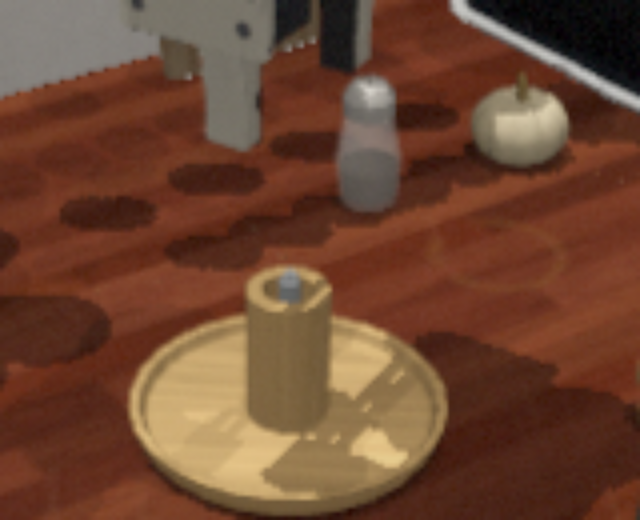

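The sleeve stands upright round the rod. Its top is at z ≈ 0.09 as it should be, the rod tip shows in the bore at (290,285), and the gripper is clear.

```bash
python3 -c "
from plant import close_job; print(close_job())"
```

```text
the job is handed in; nothing more can be done
None
```

The tall sleeve was lowered gently over the rod and released; it stands upright on the tray with the gripper clear, and I handed the job in at about 10.5 s (no verdict was returned).

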